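Square up a movement plate on the watch bench

ROBOT

A 6-joint arm with a two-finger parallel gripper is mounted at the origin on the work surface. World frame = base frame: x ahead of the robot, y to its left, z up, the work surface at z = 0. Lengths are in mm, angles in rad, forces in N, time in s.
With the tool pointing down it reaches from about 375 to 825 mm from the base axis. Payload 5.5 kg.
Tool frame: the origin (TCP) lies at the very end of the fingers, on their centre line; the grasp point (between the pads) lies 19 mm behind it; x points along the fingers, z is the direction in which the jaws open and shut, and the axes are right-handed (so a half turn about x gives the same grasp; the last joint's range is limited). The gripper opens to 85 mm and grips with 20 to 120 N. Pads are 22 mm wide; open, the fingers measure 114 mm over their backs; the gripper's body (76 mm by 85 mm) begins 54 mm behind the grasp point. The pads swing forward as they close: fully open they stand 13 mm farther back than shut.
Start: joints at [1.122, 0.314, -0.047, 1.21, 0, 1.571], TCP at [260.327, 540.578, 231.299] pointing down, gripper open.
Joint ranges: [-2.67, 2.67], [-0.69, 1.73], [-1.03, 1.25], [-2.08, 2.16], [-1.42, 1.45], [-3.14, 3.14]. Speed limits (rad/s): [2.39, 2.39, 3.01, 3.14, 3.14, 3.14].

INTERFACE

Orientations are given as a unit quaternion [w, x, y, z].
In Python, from cell import state, snapshot, sign_off gives the robot as it stands. The module is installed in compiled form; this text tells all that it offers.
- The arm moves only by the tool move_arm, never from a script. Its arguments are lists of equal length, an entry for each row: "fingers": the closure, from 0 (fully open) to 1 (shut); "dp": the shift along the tool's x, y, z in m, a list of three; "roll": the turn about the tool's x in units of 5 degrees (1.0 is 5 degrees). In form: {"fingers": [fingers, ...], "dp": [[x, y, z], ...], "roll": [roll, ...]}. A call has exactly 5 rows; each row is the pose to reach, as a shift and turn from the pose commanded when the call began, along the tool's axes at that moment; what a row does not reach only later rows make up. A row lasts 1/12 s, in which the tool goes at most 41.7 mm and 7.16 degrees, less where a joint would pass 70% of its speed; a pose out of reach is approached as far as the arm can. A call with a gripper value outside its range is refused whole. The fingers move at their own pace and stop on an object; "newtons" is the grip in N (left out, the last holds). Time passes only in rows, so rows that repeat a pose let the fingers close, or fill a call up. It gives the time, the measured TCP pose, the force and the opening at its end, in the units of the state.
- state(): the state, without advancing time (a new reading comes with each control period).
- snapshot(name): name is "side" or "top" or "wrist"; returns a dict with "frame" (480x640x3 uint8, blue, green, red), "fx", "fy", "cx", "cy" (pixels), "R" (3x3) and "t" (3): a world point X has camera coordinates R X + t. Camera axes: x right, y down, z forward; pixel columns grow to the right and rows downward; lengths in mm; the calibration is good to about 2 mm. A picture is of the moment at which its call begins. There is no depth.
- sign_off(): hands the job in, once; it reports no verdict.
The state is a dict: "time": time; "qpos": joint angles; "dq": joint speeds; "joint_torque": joint torques, N m; "tool_pos": TCP position; "tool_rot": TCP orientation; "wrist_force": force on the tool from outside, world axes, zero at the start; "torque": the same for the moment, N m; "gripper_width": finger opening in mm.
Only numpy, scipy, OpenCV 4.12 (cv2) and the standard library are available. Lean on these libraries where they do the work, as an engineer would, in place of code of your own. Each camera call takes 0.05 s, during which the arm holds its last target. There are 200 camera calls.

TASK

Pick up the red-handled pusher with the white plastic foot and use it to nudge the brass plate across the grey board until it sits in the square corner of the dark fence, touching both bars; do not touch the plate with the gripper. Then stand the pusher back upright on the bench, off the grey board. Leave the steel pusher where it stands.

Things in the scene. Friction and masses are not known exactly. Their poses are not given: they have to be found in the camera images.
- pusher: Hand pusher to use, standing upright on the bench: round white plastic foot 30 mm in diameter and 20 mm high, then a red round grip 22 mm in diameter (20 to 70 mm height) and a red knob 26 mm in diameter on top (70 to 85 mm). Rigid, 0.1 kg. Origin: centre of the underside of the foot; z up along its axis.
- plate: Brass movement plate lying loose and flat on the grey board, dark screw heads and red jewels on top: 70 mm (its x) by 50 mm (its y), 8 mm thick, about 0.2 kg. Origin: centre of its underside; z up. It starts 25 to 65 mm clear of both fence bars, turned up to 0.3 rad from square. It slides easily. (The like plate of grey steel on the bench is a spare, not wanted.)
- fence: Fixed dark L fence, bars 188 mm long inside, 12 wide, 10 high, on a fixed grey board 200 x 200 mm, its top 10 mm above the bench. Origin: inner corner of the L, at board-top level. Bar inner faces: planes x = 0 and y = 0; plate and free board lie to its -x, -y. The plate's 70 mm side goes along x: home, its centre is at x -35, y -25 mm. The corner points away from the robot.
- steel_pusher: Pusher of the same shape and size, but steel with a dark steel grip; it would scratch the plate and is to be left alone. It stands upright on the bench, on the other side of the board from the red one. Origin: centre of the underside of its foot; z up.
There are look-alikes about, which are no part of the job. Leave any pink or purple look-alike of the plate alone.

How it is judged (in metres and radians):
On the way, in this order (a step that is already met when the one before it is completed fails the run):
1. the red pusher is picked up, at least 15 mm off the bench (contact force between the fingers and pusher above 1 N and height (world z) of pusher above 0.015 m), for 0.05 s.
2. with the gripped pusher against it, the plate presses on the fence in the corner, squared and within 10 mm of both bars (contact force between the fingers and pusher above 1 N and contact force between pusher and plate above 0.2 N and contact force between plate and fence above 0.2 N and x of plate in the frame of fence between -0.045 and -0.03 m and y of plate in the frame of fence between -0.035 and -0.02 m and z of plate in the frame of fence below 0.004 m and angle between the x axis of plate and the x axis of fence, either way round below 0.175 rad), for 0.02 s.
At the end, for the whole second after the job is handed in: The brass plate lies flat on the board in the corner, its centre no more than 10 mm short of the home position along either bar, and turned no more than 10 degrees from square; the red pusher stands upright (within 10 degrees) on the bench itself, not on the board; both are at rest (x of plate in the frame of fence between -0.045 and -0.03 m and y of plate in the frame of fence between -0.035 and -0.02 m and z of plate in the frame of fence below 0.004 m and angle between the x axis of plate and the x axis of fence, either way round below 0.175 rad and linear speed of each of plate, pusher below 0.02 m/s and height (world z) of pusher below 0.006 m and angle between pusher's own z axis and vertical below 0.17 rad); the robot touches nothing.
It fails at once if the gripper or arm touches the brass plate (contact force between any of the fingers, the arm and plate above 0.5 N).
It fails at once if the steel pusher is moved by more than 30 mm (distance of steel_pusher from where it was at the start of the episode above 0.03 m).
It also fails if it takes over 56 s, if anything falls off the work surface, if the arm or the gripper's body presses on something with over 40 N, if the wrist force passes 120 N, or if a joint passes its speed limit or range.

## Working session

There is one attempt and no reset: what is moved stays moved. The work goes in short steps, Python scripts to look and compute and a tool call to move; the robot and the scene stay as the last step left them, time stands still between calls to the robot, and variables do not carry over. Pictures are saved under pics/ and viewed, about 8 in all and at most 12, crops included, and the job is handed in when it is done.

Besides the shell and the picture viewer there is one more tool, called after ">>>" by a JSON object that holds its "name" and its "arguments", one argument or row to a line. move_arm: Moves the arm, as the interface text tells. Its arguments: {"type":"object","properties":{"fingers":{"type":"array"},"dp":{"type":"array"},"roll":{"type":"array"},"newtons":{"type":"number"}},"required":["fingers","dp","roll"]}

```bash
mkdir -p pics
cat > h.py <<'E'
import numpy as np, cv2
from cell import state, snapshot, sign_off
def ray(s,uv,z):
    R=np.array(s["R"]);t=np.array(s["t"]).ravel()
    d=R.T@np.array([(uv[0]-s["cx"])/s["fx"],(uv[1]-s["cy"])/s["fy"],1.]);c=-R.T@t
    return c+d*(z-c[2])/d[2]
def proj(s,X):
    p=np.array(s["R"])@np.array(X,float)+np.array(s["t"]).ravel()
    return [s["fx"]*p[0]/p[2]+s["cx"],s["fy"]*p[1]/p[2]+s["cy"]]
def tri(obs):
    A=np.zeros((3,3));b=np.zeros(3)
    for s,uv in obs:
        R=np.array(s["R"]);c=-R.T@np.array(s["t"]).ravel();d=ray(s,uv,0)-c;d/=np.linalg.norm(d)
        P=np.eye(3)-np.outer(d,d);A+=P;b+=P@c
    return np.linalg.solve(A,b)
E
python3 - <<'E'
from h import *
import pickle
st=state();print(st)
S={n:snapshot(n) for n in("top","side")}
pickle.dump(S,open("s0.pkl","wb"))
for n,s in S.items():cv2.imwrite(f"pics/{n}0.png",s["frame"]);R=np.array(s["R"]);print(n,s["fx"],-R.T@np.array(s["t"]).ravel(),R)
E
```

```text
{'time': 0.0, 'qpos': array([ 1.12198507e+00,  3.14219072e-01, -4.81062534e-02,  1.21025399e+00,
       -7.90770850e-06,  1.57075501e+00]), 'dq': array([ 4.63376257e-04, -2.54880312e-04,  9.51021791e-05, -3.62329139e-04,
       -1.07804592e-03, -9.98842604e-04]), 'joint_torque': array([ 1.16063635e-03, -5.39589357e+01,  3.39752555e+01,  1.90416689e-02,
        1.29969335e-04, -1.71116267e-05]), 'tool_pos': array([260.07061127, 540.01915452, 230.42686838]), 'tool_rot': array([ 0.59818645, -0.37654976,  0.59925101,  0.37587429]), 'wrist_force': array([ 0.33309211,  0.27811526, -0.349359  ]), 'torque': array([-0.00902758,  0.02073055, -0.00248252]), 'gripper_width': 85.2228759999619}
top 500.3330859864261 [ 474.37604076    3.37366639 1050.1464184 ] [[ 0.02948025 -0.99945231  0.01503303]
 [-0.99503649 -0.0307734  -0.09463293]
 [ 0.09504372 -0.01216861 -0.99539872]]
side 511.2345828081071 [ 65.9209587  492.88599215 593.25253055] [[-0.68114309 -0.73213316 -0.00501314]
 [-0.44518118  0.41959269 -0.79104721]
 [ 0.58125537 -0.53658458 -0.61173456]]
```

View pics/top0.png

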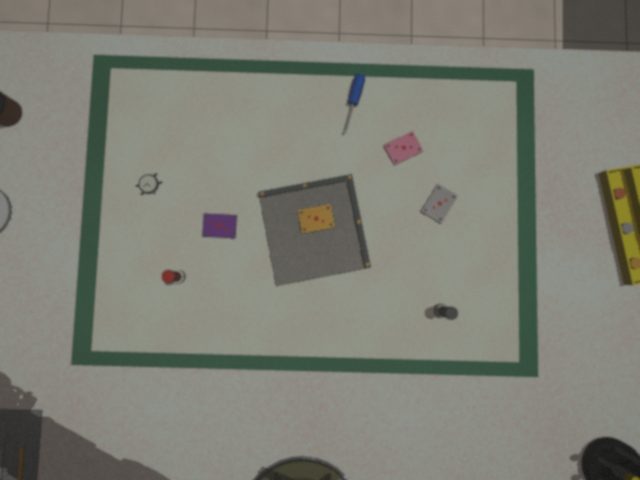

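View pics/side0.png

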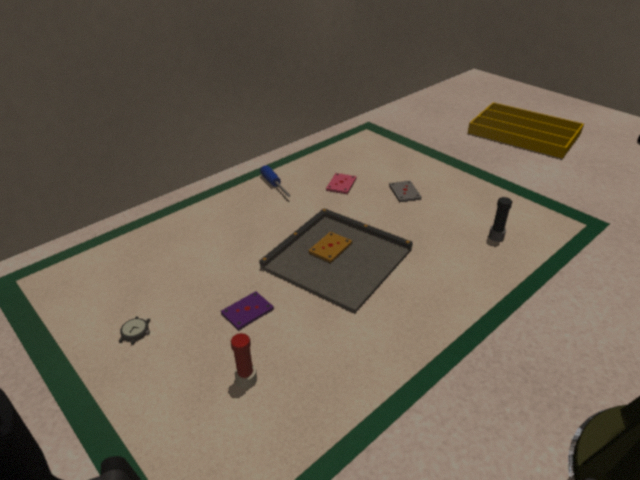

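Top view: red-handled pusher with white foot at (173,276). Steel pusher (dark grip) at (442,312). Brass plate (orange-yellow, on the grey board) at (317,218); purple (220,226), pink (403,148) and grey (438,203) plates are look-alikes. Fence corner is at about (350,178). The side view agrees: red pusher (242,355), brass plate (330,247). Next I'll measure, and confirm with one crop.

```bash
cat >> h.py <<'E'
def blob(m,near=None):
    n,l,st,c=cv2.connectedComponentsWithStats(m.astype(np.uint8))
    k=[i for i in range(1,n) if st[i,4]>30]
    i=max(k,key=lambda i:st[i,4]) if near is None else min(k,key=lambda i:np.hypot(*(c[i]-near)))
    return l==i,c[i],st[i]
def brass(s,near=None):
    h=cv2.cvtColor(s["frame"],cv2.COLOR_BGR2HSV)
    m=((h[...,0]>10)&(h[...,0]<28)&(h[...,1]>110)&(h[...,2]>90)).astype(np.uint8)
    m=cv2.morphologyEx(m,cv2.MORPH_CLOSE,np.ones((5,5)))
    return blob(cv2.morphologyEx(m,cv2.MORPH_OPEN,np.ones((5,5))),near)
def red(s,near=None):
    h=cv2.cvtColor(s["frame"],cv2.COLOR_BGR2HSV)
    m=((h[...,0]<6)|(h[...,0]>174))&(h[...,1]>150)&(h[...,2]>60)
    return blob(m,near)
def plate(s,near=None,z=18):
    m,c,st=brass(s,near)
    ys,xs=np.nonzero(m)
    W=np.array([ray(s,p,z)[:2] for p in zip(xs,ys)])
    return cv2.minAreaRect(W.astype(np.float32)),W.mean(0)
E
python3 - <<'E'
from h import *
import pickle
S=pickle.load(open("s0.pkl","rb"));T,D=S["top"],S["side"]
for s,near in((T,(317,218)),(D,(330,247))):print("plate",plate(s,near))
for s,n in((T,(173,276)),(D,(242,355))):
    m,c,st=red(s,n);ys,xs=np.nonzero(m);print("red",c,st)
cv2.imwrite("pics/crops.png",np.vstack([np.hstack([cv2.resize(T["frame"][255:300,150:210],(400,300),interpolation=2),cv2.resize(D["frame"][320:395,200:300],(400,300),interpolation=2)]),cv2.resize(T["frame"][165:295,250:380],(300,300),interpolation=2)if 0 else np.hstack([cv2.resize(T["frame"][170:275,250:390],(400,300),interpolation=2),cv2.resize(D["frame"][200:320,255:415],(400,300),interpolation=2)])]))
E
```

```text
plate (((603.3333740234375, -11.902549743652344), (49.57270050048828, 69.54248809814453), 12.212920188903809), array([603.26355614, -12.07924197]))
plate (((605.1859741210938, -12.02359390258789), (50.266517639160156, 70.09178924560547), 11.458244323730469), array([604.33991264, -11.02941058]))
red [167.93670886 276.15189873] [163 272  11  10  79]
red [239.85355649 341.67782427] [231 334  19  20 239]
```

View pics/crops.png

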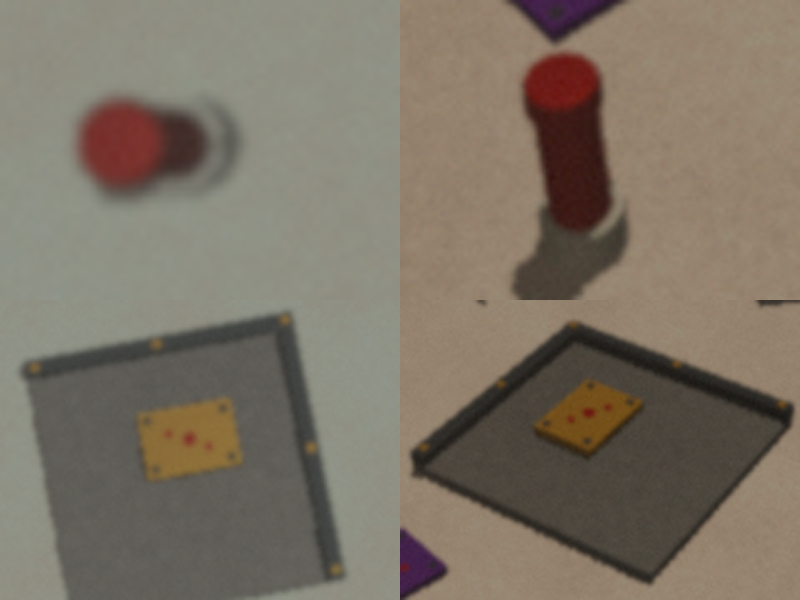

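Crops confirm it: red pusher with a white ring foot, standing upright on the bench, and brass plate on the grey board with the fence corner at top right of the top view. I'll use the fence's brass screws (on the bar midlines) and the board edges to place the fence.

Run:
```python
from h import *
import pickle
S=pickle.load(open("s0.pkl","rb"));T,D=S["top"],S["side"]
print("knob",tri([(T,(168.1,276.3)),(D,(240.5,340.2))]))
pts={"c":((350.1,177),(324.2,210.4)),"l":((262.2,193.8),(264.6,258.8)),"r":((367.6,264.2),(408.2,241.6))}
for k,(a,b) in pts.items(): print(k,tri([(T,a),(D,b)]),ray(T,a,20),ray(D,b,20))
c,l,r=[(ray(T,a,20)[:2]+ray(D,b,20)[:2])/2 for a,b in pts.values()]
print("lens",np.linalg.norm(l-c),np.linalg.norm(r-c),"angles",np.degrees(np.arctan2(*(c-l)[::-1])),np.degrees(np.arctan2(*(c-r)[::-1])))
```

```text
knob [475.22522865 269.4950218   83.08855102]
c [693.96776111 -80.70903269  17.73725598] [692.6550961  -81.29599515  20.        ] [692.42272095 -77.78170137  20.        ]
l [651.69436092 101.48393394  20.40020678] [651.19828586 100.91642331  20.        ] [652.79543515 101.70079844  20.        ]
r [ 511.69086307 -121.43949338   19.50919816] [ 511.53058309 -121.49256193   20.        ] [ 511.44579478 -120.7935762    20.        ]
lens 185.33607617776764 185.76941151191565 angles -77.36444417757924 12.941509519351158
```

```bash
cat >> h.py <<'E'
from scipy.spatial.transform import Rotation as Ro
def Rt(st=None):
    st=st or state();q=st["tool_rot"];return Ro.from_quat([q[1],q[2],q[3],q[0]]).as_matrix()
a=np.radians(12.8);EY=np.array([np.cos(a),np.sin(a),0]);EX=np.array([np.sin(a),-np.cos(a),0])
F0=np.array([685.3,-74.9,10.])
def F2W(x,y,z=0): return F0+x*EX+y*EY+np.array([0,0,z])
def goto(X):
    st=state();R=Rt(st);print("t",st["time"],"tcp",st["tool_pos"].round(1),"dp mm",(R.T@(np.array(X)-st["tool_pos"])).round(1),"F",st["wrist_force"].round(1),"w",round(st["gripper_width"],1))
E
python3 - <<'E'
from h import *
R=Rt();print(R.round(3));print([np.degrees(np.arctan2(R[1,i],R[0,i])) for i in(1,2)])
goto([475.2,269.5,150])
E
```

```text
[[-0.001 -0.901  0.434]
 [-0.001  0.434  0.901]
 [-1.    -0.    -0.002]]
[np.float64(154.28481807265987), np.float64(64.28481801104168)]
t 0.1 tcp [260.1 540.1 230.5] dp mm [  80.8 -311.2 -150.4] F [-0.6  0.7  1. ] w 85.3
```

>>> {"name": "move_arm", "arguments": {
  "fingers": [0, 0, 0, 0, 0],
  "dp": [
    [0.006, -0.031, -0.015],
    [0.012, -0.062, -0.03],
    [0.018, -0.093, -0.045],
    [0.024, -0.124, -0.06],
    [0.03, -0.156, -0.075]
  ],
  "roll": [1.3, 2.6, 3.9, 5.2, 6.5],
  "newtons": 60
}}

```text
time: 0.52
tool_pos: [368.7, 403.9, 200.6]
tool_rot: [0.68, -0.192, 0.681, 0.192]
wrist_force: [0.2, 0.6, 0.3]
gripper_width: 85.4
```

Run:
```python
from h import *
R=Rt();print([np.degrees(np.arctan2(R[1,i],R[0,i])) for i in(1,2)])
goto([475.2,269.5,150])
```

```text
[np.float64(121.50672230047144), np.float64(31.50671530535878)]
t 0.5167 tcp [368.7 403.9 200.6] dp mm [  50.6 -170.2   20.7] F [0.2 0.6 0.3] w 85.4
```

>>> {"name": "move_arm", "arguments": {
  "fingers": [0, 0, 0, 0, 0],
  "dp": [
    [0.01, -0.034, 0.004],
    [0.02, -0.068, 0.008],
    [0.03, -0.102, 0.012],
    [0.04, -0.136, 0.016],
    [0.05, -0.17, 0.02]
  ],
  "roll": [0.9, 1.8, 2.7, 3.4, 3.8]
}}

```text
time: 0.93
tool_pos: [475.4, 269.7, 150.6]
tool_rot: [0.703, -0.078, 0.703, 0.078]
wrist_force: [-0.2, 0.4, -0.6]
gripper_width: 85.6
```

Run:
```python
from h import *
import pickle
R=Rt();print([np.degrees(np.arctan2(R[1,i],R[0,i])) for i in(1,2)])
goto([475.2,269.5,150])
s=snapshot("wrist");pickle.dump(s,open("w1.pkl","wb"));cv2.imwrite("pics/w1.png",s["frame"])
Rc=np.array(s["R"]);print(-Rc.T@np.array(s["t"]).ravel(),Rc[2],proj(s,[475.2,269.5,85]),proj(s,[475.2,269.5,0]))
```

```text
[np.float64(102.6226081938283), np.float64(12.622605802125197)]
t 0.9333 tcp [475.4 269.7 150.6] dp mm [ 0.6 -0.2 -0.3] F [-0.2  0.4 -0.6] w 85.6
[457.1209558  351.34291125 294.22182041] [ 0.06953794 -0.31744551 -0.94572344] [np.float64(326.9440421104581), np.float64(254.86026404500063)] [np.float64(327.0493352533427), np.float64(212.64416278910193)]
```

View pics/w1.png

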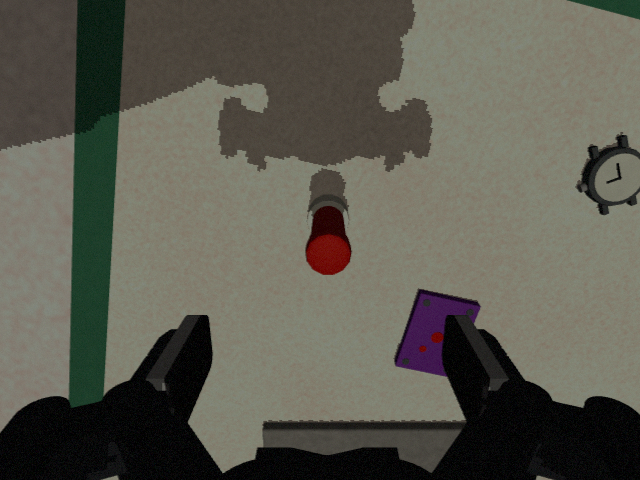

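Wrist view: knob centre at (328,253) against a prediction of (327,255), so the estimate is within about 1 mm. The purple plate (438,332) is well clear. Descending to grasp.

>>> {"name": "move_arm", "arguments": {
  "fingers": [0, 0, 0, 0, 0],
  "dp": [
    [0.026, 0, 0],
    [0.052, 0, 0],
    [0.078, 0, 0.001],
    [0.104, 0, 0.001],
    [0.121, 0, 0.001]
  ],
  "roll": [0, 0, 0, 0, 0]
}}

```text
time: 1.4
tool_pos: [474.3, 270.7, 27.6]
tool_rot: [0.702, -0.079, 0.704, 0.078]
wrist_force: [-0.2, 0.3, -0.1]
gripper_width: 85.4
```

>>> {"name": "move_arm", "arguments": {
  "fingers": [0.3, 0.6, 0.8, 1, 1],
  "dp": [
    [0, 0, 0],
    [0, 0, 0],
    [0, 0, 0],
    [0, 0, 0],
    [0, 0, 0]
  ],
  "roll": [0, 0, 0, 0, 0],
  "newtons": 60
}}

```text
time: 1.82
tool_pos: [477.0, 272.3, 31.8]
tool_rot: [0.704, -0.078, 0.702, 0.079]
wrist_force: [-0.2, -1.1, -1.4]
gripper_width: 25.4
```

>>> {"name": "move_arm", "arguments": {
  "fingers": [1, 1, 1, 1, 1],
  "dp": [
    [0, 0, 0],
    [0, 0, 0],
    [0, 0, 0],
    [0, 0, 0],
    [0, 0, 0]
  ],
  "roll": [0, 0, 0, 0, 0],
  "newtons": 60
}}

```text
time: 2.23
tool_pos: [476.8, 272.2, 31.7]
tool_rot: [0.703, -0.078, 0.702, 0.079]
wrist_force: [-0.6, -0.1, 6.8]
gripper_width: 21.3
```

>>> {"name": "move_arm", "arguments": {
  "fingers": [1, 1, 1, 1, 1],
  "dp": [
    [-0.01, 0, 0],
    [-0.025, 0, 0],
    [-0.05, 0, 0],
    [-0.06, 0, 0],
    [-0.06, 0, 0]
  ],
  "roll": [0, 0, 0, 0, 0]
}}

```text
time: 2.65
tool_pos: [478.0, 272.8, 93.5]
tool_rot: [0.705, -0.078, 0.701, 0.079]
wrist_force: [-0.4, 0.0, -1.0]
gripper_width: 21.3
```

Run:
```python
from h import *
import pickle
R=Rt();print(R.round(3),[np.degrees(np.arctan2(R[1,i],R[0,i])) for i in(1,2)])
goto(F2W(-79,-125,82));print(F2W(-79,-125))
s=snapshot("side");t=snapshot("top");p=state()["tool_pos"]
print("red side/top",red(s)[1],red(t)[1],proj(s,p),proj(t,p))
q=proj(s,p);x,y=int(q[0]),int(q[1])
cv2.imwrite("pics/lift.png",cv2.resize(s["frame"][max(y-75,0):y+75,max(x-100,0):x+100],(800,600),interpolation=2))
```

```text
[[ 0.005 -0.221  0.975]
 [ 0.003  0.975  0.221]
 [-1.     0.002  0.005]] [np.float64(102.78295570717154), np.float64(12.782465727153093)]
t 2.65 tcp [478.  272.8  93.5] dp mm [ 1.00e+00 -3.06e+02  2.00e-01] F [-0.4  0.  -1. ] w 21.3
[545.9039994  -25.55676321  10.        ]Traceback (most recent call last):
  File "<stdin>", line 6, in <module>
  File "h.py", line 29, in red
    return blob(m,near)
  File "h.py", line 19, in blob
    i=max(k,key=lambda i:st[i,4]) if near is None else min(k,key=lambda i:np.hypot(*(c[i]-near)))
      ~~~^^^^^^^^^^^^^^^^^^^^^^^^
ValueError: max() iterable argument is empty
```

>>> {"name": "move_arm", "arguments": {
  "fingers": [1, 1, 1, 1, 1],
  "dp": [
    [0, -0.02, 0],
    [0, -0.055, 0],
    [0, -0.09, 0],
    [0, -0.125, 0],
    [0, -0.16, 0]
  ],
  "roll": [0, 0, 0, 0, 0]
}}

```text
time: 3.17
tool_pos: [510.1, 113.9, 88.7]
tool_rot: [0.702, -0.079, 0.704, 0.079]
wrist_force: [0.3, -0.9, -0.6]
gripper_width: 21.2
```

>>> {"name": "move_arm", "arguments": {
  "fingers": [1, 1, 1, 1, 1],
  "dp": [
    [0, -0.035, 0],
    [0, -0.07, 0],
    [0, -0.105, 0],
    [0, -0.135, 0],
    [0, -0.146, 0]
  ],
  "roll": [0, 0, 0, 0, 0]
}}

```text
time: 3.58
tool_pos: [543.2, -30.5, 88.9]
tool_rot: [0.702, -0.078, 0.703, 0.077]
wrist_force: [0.2, -0.6, -1.4]
gripper_width: 21.4
```

Run:
```python
from h import *
import pickle
goto(F2W(-79,-125,82))
s=snapshot("side");p=state()["tool_pos"]
w=snapshot("wrist");pickle.dump((s,w),open("w2.pkl","wb"))
q=proj(s,p);x,y=int(q[0]),int(q[1]);print(q)
c=cv2.resize(s["frame"][y-60:y+90,x-60:x+40],(400,600),interpolation=2)
cv2.imwrite("pics/lift.png",np.hstack([c,cv2.resize(w["frame"],(400,300)).repeat(1,0)if 0 else np.vstack([cv2.resize(w["frame"],(400,300)),np.zeros((300,400,3),np.uint8)])]))
```

```text
t 3.5833 tcp [543.2 -30.5  88.9] dp mm [-3.2  4.2  3.7] F [ 0.2 -0.6 -1.4] w 21.4
[np.float64(362.95271264572904), np.float64(223.24318923054642)]
```

View pics/lift.png

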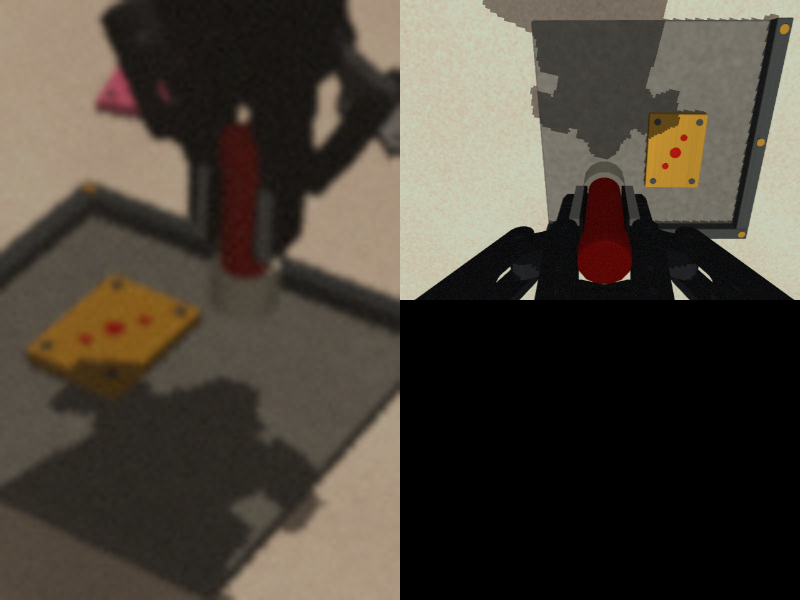

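Run:
```python
from h import *
import pickle
s,w=pickle.load(open("w2.pkl","rb"))
goto(F2W(-79,-125,82))
for p in((616,46.4),(577.6,228.8),(545.6,376)):
    X=ray(w,p,20);d=X-F0;print(X.round(1),"fence",(d@EX).round(1),(d@EY).round(1))
r,m=plate(w,((676-400)*1.6,150*1.6));d=np.r_[m,10]-F0;print(r,m,d@EX,d@EY)
p=state()["tool_pos"]; 
for z in(0,20): print("foot pred",z,proj(w,p-np.array([0,0,31.7-z])))
```

```text
t 3.6833 tcp [543.  -28.6  88.9] dp mm [-3.1  2.3  3.5] F [-0.1  0.7 -1.3] w 21.5
[654.3 101.6  20. ] fence -179.0 8.9
[674.1  12.6  20. ] fence -87.8 8.5
[694.6 -82.1  20. ] fence 9.1 7.4
((603.863037109375, -12.831356048583984), (49.95038986206055, 69.61308288574219), 12.050254821777344) [603.68901794 -11.31890602] -80.08185320192239 -65.49660061753909
foot pred 0 [np.float64(327.5095820277269), np.float64(277.0286411434754)]
foot pred 20 [np.float64(327.4640172793542), np.float64(296.99784457036577)]
```

>>> {"name": "move_arm", "arguments": {
  "fingers": [1, 1, 1, 1, 1],
  "dp": [
    [0.015, 0.003, 0],
    [0.03, 0.003, 0],
    [0.04, 0.003, 0],
    [0.045, 0.003, 0],
    [0.045, 0.003, 0]
  ],
  "roll": [0, 0, 0, 0, 0]
}}

```text
time: 4.1
tool_pos: [541.3, -22.9, 43.6]
tool_rot: [0.702, -0.079, 0.704, 0.079]
wrist_force: [0.3, 0.2, -0.3]
gripper_width: 21.3
```

```bash
cat >> h.py <<'E'
def fs(near=None):
    st=state();d=st["tool_pos"]-F0;print("t",st["time"].__round__(2),"tcp fence",(d@EX).round(1),(d@EY).round(1),"z",st["tool_pos"][2].round(1),"F fence",(st["wrist_force"]@EX).round(1),(st["wrist_force"]@EY).round(1),st["wrist_force"][2].round(1),"w",round(st["gripper_width"],1))
    for n in("side","top"):
        try:
            r,m=plate(snapshot(n),near);d=np.r_[r[0],10]-F0;print(n,"rect fence",(d@EX).round(1),(d@EY).round(1),np.round(r[1],1),round(r[2],1))
        except Exception as e:print(n,e)
E
python3 -c "
from h import *
fs()"
```

```text
t 4.1 tcp fence -82.6 -128.9 z 43.6 F fence -0.1 0.3 -0.3 w 21.3
side rect fence -79.7 -64.2 [50.9 71.6] 12.7
top rect fence 560.2 -130.7 [96.2 40.4] 10.3
```

>>> {"name": "move_arm", "arguments": {
  "fingers": [1, 1, 1, 1, 1],
  "dp": [
    [0, -0.002, 0.01],
    [0, -0.002, 0.02],
    [0, -0.002, 0.028],
    [0, -0.002, 0.036],
    [0, -0.002, 0.044]
  ],
  "roll": [0, 0, 0, 0, 0]
}}

```text
time: 4.62
tool_pos: [587.6, -15.9, 45.5]
tool_rot: [0.703, -0.079, 0.702, 0.079]
wrist_force: [-0.1, 0.0, -0.9]
gripper_width: 21.4
```

>>> {"name": "move_arm", "arguments": {
  "fingers": [1, 1, 1, 1, 1],
  "dp": [
    [0, 0, 0.003],
    [0, 0, 0.006],
    [0, 0, 0.009],
    [0, 0, 0.012],
    [0, 0, 0.012]
  ],
  "roll": [0, 0, 0, 0, 0]
}}

```text
time: 5.03
tool_pos: [598.5, -13.4, 45.3]
tool_rot: [0.703, -0.079, 0.703, 0.079]
wrist_force: [0.4, 0.4, -0.8]
gripper_width: 21.0
```

```bash
python3 -c "
from h import *
fs()"
```

```text
t 5.03 tcp fence -79.2 -71.1 z 45.3 F fence -0.3 0.4 -0.8 w 21.0
side rect fence -71.2 -22.5 [41.3 50.4] 47.3
top rect fence 569.0 -123.6 [81.3 23.4] 10.3
```

>>> {"name": "move_arm", "arguments": {
  "fingers": [1, 1, 1, 1, 1],
  "dp": [
    [0, 0, 0.001],
    [0, 0, 0.002],
    [0, 0, 0.003],
    [0, 0, 0.004],
    [0, 0, 0.004]
  ],
  "roll": [0, 0, 0, 0, 0]
}}

```text
time: 5.55
tool_pos: [602.1, -12.5, 45.4]
tool_rot: [0.703, -0.079, 0.703, 0.079]
wrist_force: [-0.4, 0.3, -1.4]
gripper_width: 20.8
```

>>> {"name": "move_arm", "arguments": {
  "fingers": [1, 1, 1, 1, 1],
  "dp": [
    [0, 0, 0.001],
    [0, 0, 0.002],
    [0, 0, 0.003],
    [0, 0, 0.003],
    [0, 0, 0.003]
  ],
  "roll": [0, 0, 0, 0, 0]
}}

```text
time: 5.97
tool_pos: [605.0, -11.9, 45.3]
tool_rot: [0.703, -0.079, 0.703, 0.079]
wrist_force: [0.6, -0.2, -0.6]
gripper_width: 21.5
```

Run:
```python
from h import *
fs()
w=snapshot("wrist");s=snapshot("side")
r,m=plate(w,(450,250));d=np.r_[r[0],10]-F0;print(d@EX,d@EY,r)
cv2.imwrite("pics/push1.png",np.hstack([cv2.resize(w["frame"],(480,360)),cv2.resize(s["frame"][190:310,250:360],(320,360))]))
```

```text
t 5.97 tcp fence -79.2 -64.4 z 45.3 F fence 0.3 0.5 -0.6 w 21.5
side rect fence -72.9 -14.4 [45.2 50.6] 47.5
top rect fence 569.2 -117.2 [67.9 23.3] 10.1
-80.96643261481215 -24.817797071489245 ((643.1609497070312, -1.4439811706542969), (50.01598358154297, 71.51396179199219), 14.493401527404785)
```

View pics/push1.png

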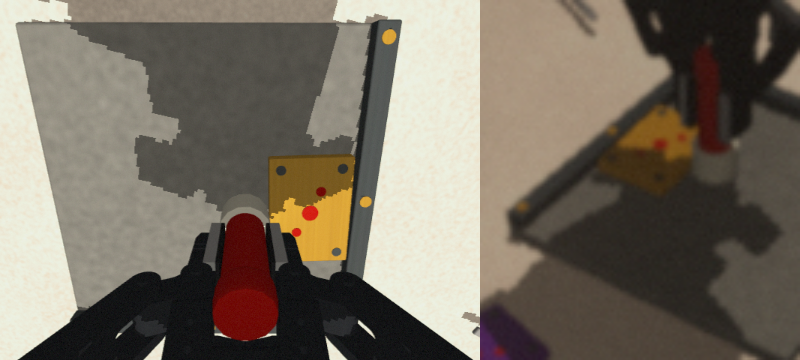

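Wrist view: plate right edge is at the right bar (355,160)–(345,260), nearly square. One more small push until force shows.

>>> {"name": "move_arm", "arguments": {
  "fingers": [1, 1, 1, 1, 1],
  "dp": [
    [0, 0, 0.001],
    [0, 0, 0.002],
    [0, 0, 0.003],
    [0, 0, 0.003],
    [0, 0, 0.003]
  ],
  "roll": [0, 0, 0, 0, 0]
}}

```text
time: 6.58
tool_pos: [606.3, -11.5, 44.7]
tool_rot: [0.702, -0.079, 0.704, 0.079]
wrist_force: [-4.4, -1.0, 0.2]
gripper_width: 21.4
```

>>> {"name": "move_arm", "arguments": {
  "fingers": [1, 1, 1, 1, 1],
  "dp": [
    [0, 0, -0.012],
    [0, 0, -0.024],
    [0, 0.026, -0.024],
    [0, 0.052, -0.024],
    [0, 0.076, -0.024]
  ],
  "roll": [0, 0, 0, 0, 0]
}}

```text
time: 7.0
tool_pos: [568.5, 58.5, 45.8]
tool_rot: [0.704, -0.078, 0.702, 0.079]
wrist_force: [-0.1, -0.4, -1.4]
gripper_width: 21.4
```

>>> {"name": "move_arm", "arguments": {
  "fingers": [1, 1, 1, 1, 1],
  "dp": [
    [0, 0, 0.0],
    [0, 0, 0.02],
    [0, 0, 0.04],
    [0, 0, 0.058],
    [0, 0, 0.062]
  ],
  "roll": [0, 0, 0, 0, 0]
}}

```text
time: 7.42
tool_pos: [632.3, 72.0, 46.1]
tool_rot: [0.705, -0.079, 0.701, 0.079]
wrist_force: [0.8, 1.1, -0.5]
gripper_width: 21.4
```

```bash
python3 -c "
from h import *
fs()
w=snapshot('wrist');r,m=plate(w,(450,250));d=np.r_[r[0],10]-F0;print(d@EX,d@EY,r)"
```

```text
t 7.42 tcp fence -155.0 -19.1 z 46.1 F fence -0.9 1.0 -0.5 w 21.4
side rect fence -81.1 -23.6 [50.4 71.5] 12.9
top rect fence -78.1 -22.5 [52.9 63.1] 12.7
-61.794475313406316 -3.009760785153381 ((668.674560546875, -15.307965278625488), (5.404635906219482, 6.861896514892578), 14.632888793945312)
```

>>> {"name": "move_arm", "arguments": {
  "fingers": [1, 1, 1, 1, 1],
  "dp": [
    [0, -0.01, -0.004],
    [0, -0.02, -0.004],
    [0, -0.028, -0.004],
    [0, -0.036, -0.004],
    [0, -0.044, -0.004]
  ],
  "roll": [0, 0, 0, 0, 0]
}}

```text
time: 7.98
tool_pos: [633.7, 26.1, 45.5]
tool_rot: [0.703, -0.078, 0.703, 0.078]
wrist_force: [-0.1, -0.6, -1.1]
gripper_width: 21.1
```

>>> {"name": "move_arm", "arguments": {
  "fingers": [1, 1, 1, 1, 1],
  "dp": [
    [0, -0.005, 0],
    [0, -0.01, 0],
    [0, -0.015, 0],
    [0, -0.02, 0],
    [0, -0.022, 0]
  ],
  "roll": [0, 0, 0, 0, 0]
}}

```text
time: 8.4
tool_pos: [638.9, 5.3, 45.3]
tool_rot: [0.703, -0.079, 0.703, 0.079]
wrist_force: [-0.3, 0.9, -0.8]
gripper_width: 21.4
```

```bash
python3 -c "
from h import *
fs()"
```

```text
t 8.4 tcp fence -88.5 -27.5 z 45.3 F fence -1.0 -0.0 -0.8 w 21.4
side rect fence 695.6 -127.7 [104.4  66.5] 13.1
top rect fence 568.2 -118.3 [70.6 25.1] 10.9
```

>>> {"name": "move_arm", "arguments": {
  "fingers": [1, 1, 1, 1, 1],
  "dp": [
    [0, -0.001, 0.0005],
    [0, -0.002, 0.001],
    [0, -0.003, 0.001],
    [0, -0.004, 0.001],
    [0, -0.005, 0.001]
  ],
  "roll": [0, 0, 0, 0, 0]
}}

```text
time: 8.92
tool_pos: [640.5, 2.7, 45.3]
tool_rot: [0.703, -0.078, 0.703, 0.08]
wrist_force: [-1.3, 5.8, 0.7]
gripper_width: 21.1
```

>>> {"name": "move_arm", "arguments": {
  "fingers": [1, 1, 1, 1, 1],
  "dp": [
    [0, -0.001, 0],
    [0, -0.002, 0],
    [0, -0.002, 0],
    [0, -0.002, 0],
    [0, -0.002, 0]
  ],
  "roll": [0, 0, 0, 0, 0]
}}

```text
time: 9.33
tool_pos: [640.7, 1.3, 45.2]
tool_rot: [0.703, -0.078, 0.703, 0.08]
wrist_force: [-1.1, 5.4, -0.5]
gripper_width: 21.3
```

Run:
```python
from h import *
fs()
w=snapshot("wrist")
cv2.imwrite("pics/push2.png",w["frame"])
```

```text
t 9.33 tcp fence -84.1 -26.6 z 45.2 F fence -5.5 0.1 -0.5 w 21.3
side rect fence -33.1 -35.3 [39.7 73.8] 32.4
top rect fence 560.3 -121.0 [76.9 41.2] 10.4
```

View pics/push2.png

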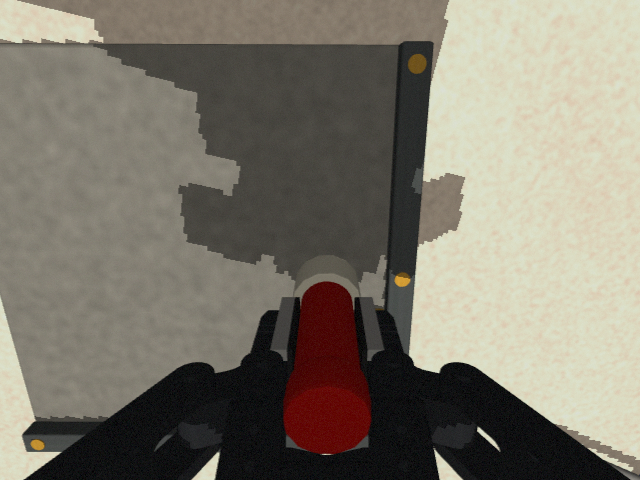

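Force stands at 5.5 N along x, so the plate is against the bar. I'll back off and check it with the cameras.

>>> {"name": "move_arm", "arguments": {
  "fingers": [1, 1, 1, 1, 1],
  "dp": [
    [0, 0.01, 0],
    [0, 0.03, 0],
    [0, 0.055, 0],
    [0, 0.085, 0],
    [0, 0.095, 0]
  ],
  "roll": [0, 0, 0, 0, 0]
}}

```text
time: 9.9
tool_pos: [619.3, 95.2, 45.4]
tool_rot: [0.703, -0.079, 0.703, 0.08]
wrist_force: [-0.4, -0.3, -1.4]
gripper_width: 21.1
```

Run:
```python
from h import *
fs()
s=snapshot("side");t=snapshot("top")
m,c,st=brass(s);print(st)
cv2.imwrite("pics/home.png",np.hstack([cv2.resize(s["frame"][200:270,280:380],(400,300),interpolation=2),cv2.resize(t["frame"][165:240,290:390],(400,300),interpolation=2)]))
```

```text
t 9.9 tcp fence -180.5 -26.7 z 45.4 F fence 0.2 -0.5 -1.4 w 21.1
side rect fence -35.6 -23.8 [50.8 71. ] 13.3
top rect fence -34.7 -24.0 [50.  70.1] 12.6
[308 215  36  24 549]
```

View pics/home.png

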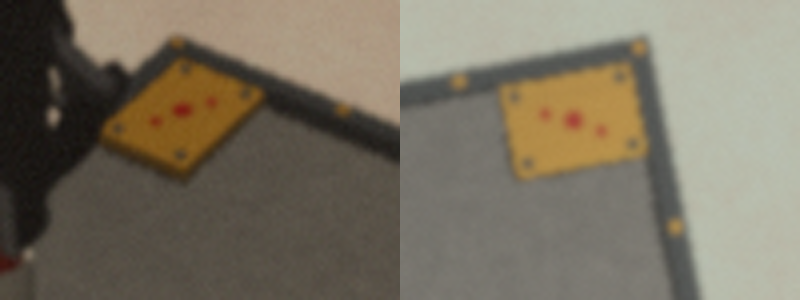

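The plate sits in the corner touching both bars, (-35,-24) and square within 1°. Now I'll return the pusher to its original spot.

```bash
python3 -c "
from h import *
goto([476.8,272.2,92])"
```

```text
t 10.1 tcp [620.3  91.9  45.4] dp mm [-46.9 207.6 -99.9] F [-0.1  0.6 -1. ] w 21.1
```

>>> {"name": "move_arm", "arguments": {
  "fingers": [1, 1, 1, 1, 1],
  "dp": [
    [-0.02, 0, 0],
    [-0.04, 0, 0],
    [-0.047, 0.02, -0.01],
    [-0.047, 0.05, -0.025],
    [-0.047, 0.08, -0.04]
  ],
  "roll": [0, 0, 0, 0, 0]
}}

```text
time: 10.52
tool_pos: [564.6, 160.1, 93.2]
tool_rot: [0.704, -0.077, 0.702, 0.077]
wrist_force: [-0.5, 0.5, -1.4]
gripper_width: 21.1
```

>>> {"name": "move_arm", "arguments": {
  "fingers": [1, 1, 1, 1, 1],
  "dp": [
    [0, 0.03, -0.014],
    [0, 0.06, -0.028],
    [0, 0.09, -0.042],
    [0, 0.115, -0.054],
    [0, 0.127, -0.06]
  ],
  "roll": [0, 0, 0, 0, 0]
}}

```text
time: 10.93
tool_pos: [475.6, 272.8, 92.5]
tool_rot: [0.703, -0.079, 0.703, 0.079]
wrist_force: [-0.3, 0.3, -1.8]
gripper_width: 21.4
```

>>> {"name": "move_arm", "arguments": {
  "fingers": [1, 1, 1, 1, 1],
  "dp": [
    [0.015, 0, 0],
    [0.03, 0, 0],
    [0.042, 0, 0],
    [0.05, 0, 0],
    [0.054, 0, 0]
  ],
  "roll": [0, 0, 0, 0, 0]
}}

```text
time: 11.35
tool_pos: [476.9, 270.5, 37.2]
tool_rot: [0.702, -0.079, 0.703, 0.078]
wrist_force: [0.5, -0.8, -1.6]
gripper_width: 21.0
```

```bash
python3 -c "
from h import *
print(Rt().round(3));goto([476.8,272.2,31.7])"
```

```text
[[-0.001 -0.22   0.976]
 [-0.001  0.976  0.22 ]
 [-1.    -0.001 -0.001]]
t 11.35 tcp [476.9 270.5  37.2] dp mm [5.5 1.7 0.3] F [ 0.5 -0.8 -1.6] w 21.0
```

>>> {"name": "move_arm", "arguments": {
  "fingers": [1, 1, 1, 1, 1],
  "dp": [
    [0.001, 0, 0],
    [0.002, 0, 0],
    [0.003, 0, 0],
    [0.004, 0, 0],
    [0.005, 0, 0]
  ],
  "roll": [0, 0, 0, 0, 0]
}}

```text
time: 11.77
tool_pos: [477.3, 272.0, 33.8]
tool_rot: [0.703, -0.079, 0.702, 0.079]
wrist_force: [0.0, -0.6, -0.7]
gripper_width: 21.5
```

>>> {"name": "move_arm", "arguments": {
  "fingers": [1, 1, 1, 1, 1],
  "dp": [
    [0.001, 0, 0],
    [0.002, 0, 0],
    [0.003, 0, 0],
    [0.003, 0, 0],
    [0.003, 0, 0]
  ],
  "roll": [0, 0, 0, 0, 0]
}}

```text
time: 12.18
tool_pos: [477.4, 272.2, 31.8]
tool_rot: [0.703, -0.079, 0.702, 0.079]
wrist_force: [-3.9, -1.8, 12.5]
gripper_width: 20.8
```

Foot is on the bench (12 N). Ease off 1 mm, then open gently.

>>> {"name": "move_arm", "arguments": {
  "fingers": [1, 1, 0.9, 0.8, 0.7],
  "dp": [
    [-0.001, 0, 0],
    [-0.001, 0, 0],
    [-0.001, 0, 0],
    [-0.001, 0, 0],
    [-0.001, 0, 0]
  ],
  "roll": [0, 0, 0, 0, 0],
  "newtons": 20
}}

```text
time: 12.6
tool_pos: [477.1, 272.0, 31.5]
tool_rot: [0.703, -0.079, 0.703, 0.079]
wrist_force: [-0.2, -0.0, -0.2]
gripper_width: 25.8
```

>>> {"name": "move_arm", "arguments": {
  "fingers": [0.6, 0.4, 0.2, 0, 0],
  "dp": [
    [0, 0, 0],
    [0, 0, 0],
    [0, 0, 0],
    [0, 0, 0],
    [0, 0, 0]
  ],
  "roll": [0, 0, 0, 0, 0]
}}

```text
time: 13.02
tool_pos: [476.8, 271.7, 31.2]
tool_rot: [0.703, -0.079, 0.703, 0.079]
wrist_force: [0.0, -0.6, -0.1]
gripper_width: 80.2
```

>>> {"name": "move_arm", "arguments": {
  "fingers": [0, 0, 0, 0, 0],
  "dp": [
    [0, 0, 0],
    [-0.02, 0, 0],
    [-0.055, 0, 0],
    [-0.09, 0, 0],
    [-0.125, 0, 0]
  ],
  "roll": [0, 0, 0, 0, 0]
}}

```text
time: 13.43
tool_pos: [476.3, 271.5, 157.4]
tool_rot: [0.702, -0.079, 0.703, 0.079]
wrist_force: [0.1, 0.5, -0.1]
gripper_width: 85.3
```

>>> {"name": "move_arm", "arguments": {
  "fingers": [0, 0, 0, 0, 0],
  "dp": [
    [0, 0.03, -0.02],
    [0, 0.06, -0.04],
    [0, 0.06, -0.04],
    [0, 0.06, -0.04],
    [0, 0.06, -0.04]
  ],
  "roll": [0, 0, 0, 0, 0]
}}

```text
time: 13.85
tool_pos: [424.5, 321.3, 156.2]
tool_rot: [0.703, -0.079, 0.703, 0.079]
wrist_force: [0.1, -0.2, 0.4]
gripper_width: 85.0
```

Run:
```python
from h import *
fs()
s=snapshot("side");t=snapshot("top")
cv2.imwrite("pics/end.png",np.hstack([cv2.resize(s["frame"][190:400,180:400],(400,382)),cv2.resize(t["frame"][150:340,140:480],(400,382))]))
```

```text
t 13.85 tcp fence -444.2 -166.5 z 156.2 F fence 0.2 0.1 0.4 w 85.0
side rect fence 610.6 -203.2 [259.  232.4] 11.4
top rect fence -34.7 -24.0 [50.  70.2] 12.6
```

View pics/end.png

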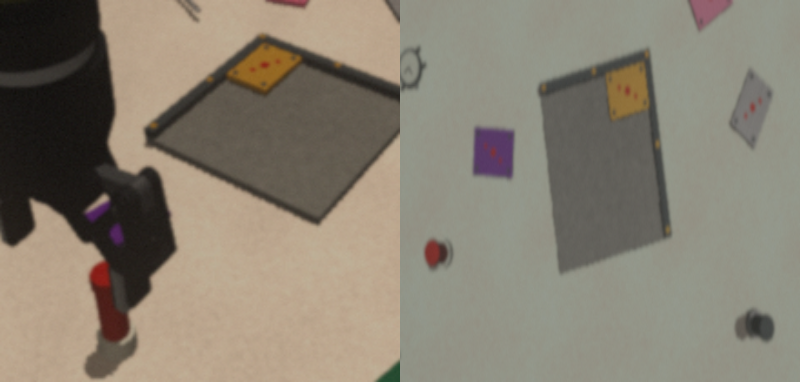

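The pusher stands upright on the bench (side crop (110,300), top crop (438,253)), the plate is in the corner, and the steel pusher is where it was. The gripper is clear of everything. Handing in.

```bash
python3 -c "
from cell import sign_off
print(sign_off())"
```

```text
the job is handed in; nothing more can be done
None
```

The brass plate is in the fence corner, the red pusher is back on the bench at its starting spot, and the job was handed in at about 14 s of the 56 s allowed. I gripped the red pusher and lifted it about 60 mm. I then pushed the plate against the y bar until the wrist read about 4.5 N, and along that bar to the x bar until it read about 5.5 N. Afterwards I set the pusher down, let go and backed the arm away.

- **Plate:** with the pusher backed off, both views put the plate at about (-35, -24) mm in the fence frame, against home at (-35, -25), and less than 1° from square. After I let go of the pusher, the top view read the same.
- **Pushers:** in the final picture the red pusher stands upright on the bench, off the board, and the steel pusher looks unmoved. I checked both by eye only.
- **Checks that failed or disagreed:**
  - The wrist camera put the fence about 2–3 mm farther out than the other two views did.
  - Some automatic plate readings were useless because the arm blocked the view or another coloured object was picked up, including the last side-view one. For those I relied on the clear view and on the forces.

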